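# Turn the swivel hook to its stop and hang the lantern on it

### The arm

A 6-joint arm with a two-finger parallel gripper is mounted at the origin on a cart in front of the work surface, level with it; the furniture and walls round the work are solid. World frame = base frame: x ahead of the robot, y to its left, z up, the work surface at z = 0. Lengths are in m, angles in rad, forces in N, time in s.
With the tool pointing down it reaches from about 0.3 to 0.775 m from the base axis. Payload 14.6 kg.
Tool frame: the origin (TCP) lies on the centre line of the jaws, within the pads' length; the fingertips stand 8 mm ahead of it and the grasp point (between the pads) lies 11 mm behind it; z points along the fingers, y is the line along which they close (so a half turn about z gives the same grasp; the last joint's range is limited). The gripper opens to 94 mm and grips with 3 to 60 N. Pads are 16 mm wide; open, the fingers measure 119 mm over their backs; the gripper's body (75 mm by 177 mm) begins 78 mm behind the grasp point.
Start: joints at [1.183, 0.3, 1.521, -0, 1.321, -0.067], TCP at [0.173, 0.522, 0.213] pointing down, gripper open.
Joint ranges: [-3.03, 3.03], [-0.79, 2.21], [0.23, 2.52], [-1.04, 4.18], [0, 3.07], [-2.55, 2.55]. Speed limits (rad/s): [2.22, 2.22, 2.57, 3.14, 3.14, 3.14].

### API

Orientations are given as a unit quaternion [x, y, z, w].
In Python, from bench import manip gives the robot as it stands.
- The arm moves only by the tool send_rows, never from a script. Its argument "increments" is a list of rows, each an object with "grip": the closure in counts, from 0 (fully open) to 255 (shut); "slide": the shift along the tool's x, y, z normalised to -1 to 1, where 1 is 0.2 m, a list of three; "turn": the turn, a rotation vector about the tool's x, y, z normalised to -1 to 1, where 1 is 30 degrees, a list of three. In form: [{"grip": grip, "slide": [x, y, z], "turn": [wx, wy, wz]}, ...]. A call has 1 to 10 rows; each row is the pose to reach, as a shift and turn from the pose commanded when the call began, along the tool's axes at that moment; what a row does not reach only later rows make up. A row lasts 1/12 s, in which the tool goes at most 41.7 mm and 7.16 degrees, less where a joint would pass 70% of its speed; a pose out of reach is approached as far as the arm can. A call with a number of a shift or a turn outside -1 to 1 is refused whole. A call with a gripper value outside its range is refused whole. The fingers move at their own pace and stop on an object; "newtons" is the grip in N (left out, the last holds). Time passes only in rows, so rows that repeat a pose let the fingers close. It gives the time, the measured TCP pose, the force, the opening and the grip force at its end, in the units of the state.
- manip.read_state(): the state, without advancing time (a new reading comes with each control period).
- manip.grab_frame(name): name is "side" or "top"; returns (picture, depth): 400x640x3 uint8, red, green, blue; 400x640 float32, m along the optical axis (not along the pixel's ray), 0 where there is no reading.
- manip.get_calibration(name): a dict with "intrinsics" (3x3 intrinsics, pixels), "k1" (the pictures are not rectified: a ray, as slopes to the right and down, at radius r is drawn at 1 + k1 r^2 times it, then the intrinsics apply), "R" (3x3) and "t" (3): a world point X has camera coordinates R X + t. Camera axes: x right, y down, z forward; pixel columns grow to the right and rows downward; lengths in m; the calibration is good to about 2 mm. A picture is of the moment at which its call begins. get_calibration takes no time and is no camera call.
- manip.finish_job(): hands the job in; it is judged then, once.
Trained networks look in the newest picture that a camera, given by its name, has taken for a name from the list of things; names that differ only in an ending like _2 or _b are one class to them, and where a whole thing is asked for, a point or a joint stands for the part that bears it (a point fixed in the world has none). Each returns a list of dicts, best first, with "conf" (0 to 1); they miss things now and then, are a little off and sometimes report something else, mostly with a low value. They report only what shows in the picture. A call takes as long as a camera call.
- manip.boxes_of(camera, query): "position" ([x, y, z] in m, in world coordinates, good to about 4 mm: the middle of the surface that is visible of it).
- manip.pinpoint(camera, query): "position" ([x, y, z] in m, in world coordinates, good to about 4 mm: a listed point, or the origin of a listed thing).
The state is a dict: "time_s": time; "joints": joint angles; "qd": joint speeds; "tau": joint torques, N m; "ee_pos": TCP position; "eef_rot": TCP orientation; "contact_force": force on the tool from outside, world axes, zero at the start; "ft_torque": the same for the moment, N m; "width": finger opening in m; "gripper_force": force on a finger pad.
Only numpy, scipy, OpenCV 4.12 (cv2) and the standard library are available. Lean on these libraries where they do the work, as an engineer would, in place of code of your own. Each camera call takes 0.05 s, during which the arm holds its last target. There are 200 camera calls.

### The job

Swing the hook on the bench stand anticlockwise (seen from above) with the gripper until it meets its stop, and keep it pressed there gently but firmly for about a second; the stop has been re-set by hand, so feel for it. Then hang the lantern on the hook by the bar under its grip, in the gap between the hook's collar and its upturned tip, with the hook still resting against its stop. Do not force the hook or the lantern, and leave the loose tools on the table where they are.

Things in the scene. Friction and masses are not known exactly. Their poses are not given: they have to be found in the camera images.
- hook_stand: Steel stand screwed to the table, never moves: round grey foot 104 mm across, 12 mm high, upright post 18 mm across on which the swivel hook turns. Origin: centre of the foot's underside, on the post's axis; z up. At its stop the hook faces anywhere within 0.3 rad either side of the stand's -x axis: the stop was clamped by hand and is not measured.
- stop_axis (a point): Post axis at the middle of the dark stop collar (38 mm across, 14 mm high) clamped on the post below the hook; z = 116 mm. The collar carries an upright rubber-faced pin, 8 mm thick, 26 mm off the axis, on a side that this frame does not tell; the hook's lug comes up against it. Fixed to the stand; axes as the stand.
- swivel_hook: Steel hook on the post. Origin: on the vertical turning axis, at the arm's centreline, 155 mm above the table; x along the arm to the tip, z up. Turns about z only; starts 1.1 to 2.0 rad clockwise of the stand's -x axis. Arm: bar 10 mm wide, 8 mm high, to x = 86 mm. Hub 32 mm across, z -15 to +19 mm. Under the arm a lug at x = 22 to 30 mm reaches down to z = -25 mm.
- hook_push (a point): Point on the arm's side to push (hook frame x = 68, y = -5, z = 0 mm); push towards the hook's +y (anticlockwise). About 1.5 N here turns the stiff swivel; it stays where it is left. At the stop the force rises steeply, to 20 N within about 5 mm. Seated: 3 N at the stop pin; 6 to 11 N here gives that amply. Over 20 N between gripper and hook is forcing it.
- hook_tip (a point): Centre of the ball end of the upturned tip, an 8 mm round pin at hook x = 78 to 86 mm; its top stands 14.5 mm above the arm's top. Axes as the hook.
- hook_seat (a point): Where the lantern's bar is to rest: top of the arm (hook frame x = 70, z = +4 mm), middle of the 16 mm gap between the tip and an upright round collar, 26 mm across, at hook x = 54 to 62 mm, whose rim stands 9 mm above the arm's top. Axes as the hook: x towards the tip, z up.
- lantern: Battery lantern, about 0.3 kg, upright on the table, the same seen from +x or -x. Round body 66 mm across, 62 mm high, with a clear band; on it a flat black handle 12 mm thick (x): posts 8 mm wide at y = -30 and +30 mm, a cross-bar at z = 110 to 122 mm, a grip tab above. Under the bar a window 52 mm wide, 48 mm high, open through along x. Origin: centre of underside, z up.
- lantern_grip (a point): In the lantern's flat grip tab, 140 mm above its underside: tab 12 mm thick (x), 36 mm wide (y), z = 122 to 154 mm. Take it across its thickness. Axes as the lantern.
- lantern_bar (a point): Middle of the underside of the lantern's cross-bar (z = 110 mm in the lantern's frame); axes as the lantern. The bar hangs across the hook's arm: lantern x along the hook's x, either way round.
- pliers: Bystander: the blue-handled pliers, 177 mm long, flat on the table; origin: centre of its underside. Leave it.
- padlock: Bystander: the small padlock, 72 mm long, flat on the table; origin: centre of its underside. Leave it.
- tape_measure: Bystander: the tape measure, 81 mm long, 61 mm tall, on the table; origin: centre of its underside. Leave it.
- driver_red: Bystander: the screwdriver, 211 mm, flat on the table; origin: centre of its underside. Leave it.
- scraper: Bystander: the scraper with a dark grip, 190 mm long, flat on the table; origin: centre of its underside. Leave it.

How it is judged:
By the outcome, as a careful person would: the job done as asked, in the order asked, and still so for the second after the job is handed in, with the robot touching nothing.
It also fails if it takes over 72 s, if anything falls off the work surface, if the arm or the gripper's body presses on something with over 40 N, if the wrist force passes 120 N, or if a joint passes its speed limit or range.

## Working session

There is one attempt and no reset: what is moved stays moved. The work goes in short steps, Python scripts to look and compute and a tool call to move; the robot and the scene stay as the last step left them, time stands still between calls to the robot, and variables do not carry over. Pictures are saved under pics/ and viewed, at most 10 in all, crops included, and the job is handed in when it is done.

Besides the shell and the picture viewer there is one more tool, called after "Call:" as name(argument=value, ...), one argument or row to a line, values as JSON. send_rows: Moves the arm, as the interface text tells. Its arguments: {"type":"object","properties":{"increments":{"type":"array"},"newtons":{"type":"number"}},"required":["increments"]}

```bash
mkdir -p pics; cat > h.py <<'E'
import numpy as np, cv2
from bench import manip
from scipy.spatial.transform import Rotation as R
np.set_printoptions(precision=4,suppress=True)
def cloud(cam):
    im,d=manip.grab_frame(cam); c=manip.get_calibration(cam); K=np.array(c["intrinsics"]);
    v,u=np.mgrid[0:400,0:640]
    p=np.stack([u,v],-1).reshape(-1,1,2).astype(np.float64)
    s=cv2.undistortPoints(p,K,np.array([c["k1"],0,0,0.])).reshape(400,640,2)
    X=np.dstack([s*d[...,None],d])-np.array(c["t"])
    return im,d,X@np.array(c["R"])
E
python3 - <<'E'
from h import *
for c in("side","top"):
    im,d,X=cloud(c); cv2.imwrite(f"pics/{c}0.png",im[...,::-1]); np.save(f"{c}0.npy",X)
    cal=manip.get_calibration(c); print(c,-np.array(cal["R"]).T@cal["t"])
    for q in("hook_stand","hook_push","hook_tip","hook_seat","stop_axis","swivel_hook","lantern","lantern_grip","lantern_bar"):
        print(q,[(np.array(r["position"]),round(r["conf"],2)) for r in manip.pinpoint(c,q)[:2]])
    for q in("pliers","padlock","tape_measure","driver_red","scraper"):
        print(q,[(np.array(r["position"]),round(r["conf"],2)) for r in manip.boxes_of(c,q)[:1]])
print(manip.read_state())
E
```

```text
side [0.3342 0.7171 0.5105]
hook_stand [(array([ 0.5773, -0.1724, -0.0003]), 0.77), (array([ 0.5772, -0.1739,  0.1537]), 0.68)]
hook_push [(array([ 0.5504, -0.1101,  0.1579]), 0.92)]
hook_tip [(array([ 0.5467, -0.0963,  0.1715]), 0.88), (array([ 0.5496, -0.111 ,  0.1539]), 0.51)]
hook_seat [(array([ 0.553 , -0.1073,  0.1621]), 0.91), (array([ 0.5486, -0.0989,  0.1709]), 0.24)]
stop_axis [(array([ 0.5796, -0.1764,  0.1172]), 0.71)]
swivel_hook [(array([ 0.5808, -0.172 ,  0.1535]), 0.96)]
lantern [(array([ 0.4996, -0.3691, -0.0006]), 0.89), (array([ 0.577 , -0.1761,  0.1178]), 0.16)]
lantern_grip [(array([ 0.5014, -0.375 ,  0.1421]), 0.76)]
lantern_bar [(array([ 0.4937, -0.3688,  0.1128]), 0.68), (array([ 0.5499, -0.1096,  0.153 ]), 0.66)]
pliers [(array([ 0.4999, -0.3465,  0.0598]), 0.35)]
padlock [(array([ 0.5991, -0.0396,  0.0166]), 0.57)]
tape_measure [(array([ 0.5848, -0.3258,  0.0288]), 0.78)]
driver_red [(array([ 0.3543, -0.3093,  0.0167]), 0.81)]
scraper [(array([ 0.6912, -0.2058,  0.0062]), 0.81)]
top [ 0.3687 -0.2533  0.9643]
hook_stand [(array([ 0.5803, -0.1707, -0.0016]), 0
[... 595 characters left out ...]
k [(array([ 0.5962, -0.0539,  0.0191]), 0.57)]
tape_measure [(array([ 0.5885, -0.3576,  0.0507]), 0.83)]
driver_red [(array([ 0.3547, -0.3139,  0.0199]), 0.82)]
scraper [(array([ 0.7003, -0.2039,  0.0077]), 0.84)]
{'time_s': 1.5, 'joints': array([ 1.1834,  0.2999,  1.521 ,  0.    ,  1.3207, -0.0666]), 'qd': array([ 0.0014, -0.0001, -0.0004, -0.0026, -0.0003,  0.0006]), 'tau': array([  0.0003, -53.165 , -35.2921,   0.0709,   0.0212,  -0.0001]), 'ee_pos': array([0.1734, 0.5219, 0.2134]), 'eef_rot': array([ 0.1597,  0.9872, -0.    , -0.    ]), 'contact_force': array([ 0.5253,  0.3023, -0.5247]), 'ft_torque': array([-0.033 ,  0.0311, -0.0099]), 'gripper_force': 0.0, 'width': 0.09338416032302445}
```

View pics/side0.png

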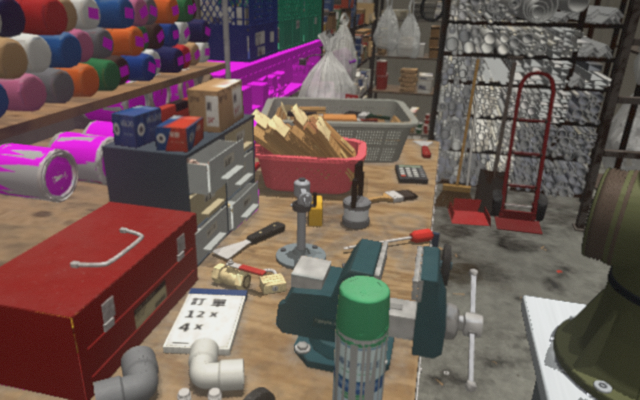

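View pics/top0.png

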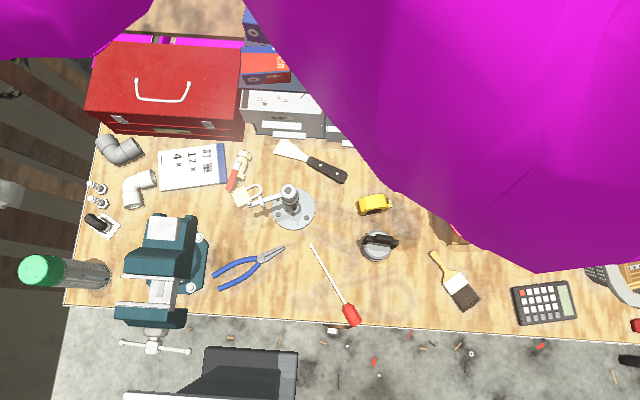

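The side view shows the stand at about (302,235), with the lantern behind it at (356,210). In the top view the stand is at (293,208), with the hook pointing left to about (255,200), and the lantern is at (378,245) with its handle nearly horizontal.

```bash
python3 - <<'E'
from h import *
X=np.load("top0.npy").reshape(-1,3); S=np.load("side0.npy").reshape(-1,3)
P=np.vstack([X,S]);P=P[np.isfinite(P).all(1)]
# lantern tab
for n,A in(("top",X),("side",S)):
    m=(abs(A[:,0]-.5)<.05)&(abs(A[:,1]+.373)<.06)&(A[:,2]>.125)&(A[:,2]<.17); T=A[m]
    if len(T)>5:
        (c,s,a)=cv2.minAreaRect(T[:,:2].astype(np.float32)); w,V=np.linalg.eigh(np.cov(T[:,:2].T)); print(n,len(T),c,s,a,"long dir",np.degrees(np.arctan2(V[1,1],V[0,1])),T[:,2].max(),T.mean(0))
    m=(abs(A[:,0]-.578)<.1)&(abs(A[:,1]+.15)<.12)&(A[:,2]>.145)&(A[:,2]<.25);T=A[m];print("hook",len(T),T.min(0),T.max(0))
    m=m&(np.hypot(A[:,0]-.578,A[:,1]+.173)>.025);T=A[m];c=T.mean(0);print("arm mean",c,np.degrees(np.arctan2(c[1]+.173,c[0]-.578)))
# height map, 5cm cells
print("maxz cm; rows x .25...; cols y .6..-.55")
for x in np.arange(.2,.9,.05):
    r=[]
    for y in np.arange(.55,-.6,-.05):
        m=(abs(P[:,0]-x)<.025)&(abs(P[:,1]-y)<.025)&(P[:,2]<.8);r.append(int(100*np.percentile(P[m,2],98)) if m.sum()>3 else -9)
    print("%.2f"%x,' '.join("%3d"%k for k in r))
E
python3 -c "
import cv2
a=cv2.imread('pics/top0.png')[150:290,210:420];b=cv2.imread('pics/side0.png')[160:280,260:400]
cv2.imwrite('pics/c0.png',cv2.vconcat([cv2.resize(a,(450,300),interpolation=3),cv2.resize(b,(450,300),interpolation=3)]))"
```

```text
top 152 (0.49794164299964905, -0.3770991861820221) (0.04796963557600975, 0.01240480039268732) 85.20112609863281 long dir 83.61353259853745 0.1581590662973306 [ 0.4969 -0.3703  0.1492]
hook 450 [ 0.5417 -0.1898  0.1452] [ 0.5923 -0.0962  0.1776]
arm mean [ 0.5556 -0.124   0.1607] 114.58732497934574
side 121 (0.4983132481575012, -0.3675752580165863) (0.03813696652650833, 0.012696762569248676) 79.45738220214844 long dir 75.98043983762943 0.15497256422081634 [ 0.4976 -0.3621  0.1416]
hook 379 [ 0.5422 -0.1808  0.1451] [ 0.5921 -0.0916  0.1753]
arm mean [ 0.5537 -0.1104  0.1599] 111.2262498300469
maxz cm; rows x .25...; cols y .6..-.55
0.20 -79 -79 -79 -79 -79 -79 -79 -79 -79 -79 -79 -79 -79 -79 -79 -79 -79 -78 -78 -79 -79 -79 -79
0.25 -79  -9  -9  -9  -9 -79 -78 -79   6   9  10  12 -79 -79 -79 -79 -79 -78 -78 -79 -79 -78 -79
0.30  -9  -9  -9  -9  -9   0   0   0  16  16  16   0   0   0   0   0   0   1   2   0   0   0   0
0.35  -9  -9  -9  -9   0  22  22   0  16  16  16   0   0   0   0   0   0   2   2   0   0   0   0
0.40  -9  -9  -9  -9  -9  22  22   0  16  16  16   1   1   1   0   0   1 
[... 196 characters left out ...]
8  15  15   0   1  10
0.55  -9  -9  -9  -9   0   6   5   4   0   8   8  70  75  74  17  76  68   0   6   5   0  11  10
0.60  -9  -9  -9  -9   0   6   3   4   3   1   1   4   4  69  17  17   0   3   6   5   0  16  16
0.65  -9  -9  -9  -9   0   3   4   3   3   1   1   4   4   1   0   0   1   1   0   0   0  18  19
0.70  -9  -9  -9  -9   0   4   4   4   1   1   1   1  22  22  22  22  22   1   0   0   0  16  17
0.75  -9  -9  -9  -9   0  13  13  13  14  14  13  14  23  28  27  29  31  31  29  23   0  18  19
0.80  -9  -9  -9  -9  -9  13  14  14  14  14  14  14  27  28  28  31  32  32  32  23  -9  16  16
0.85  -9  -9  -9  -9  -9  13  14  14  14  14  14  14  28  29  29  32  32  32  32   1  -9  -9  -9
```

View pics/c0.png

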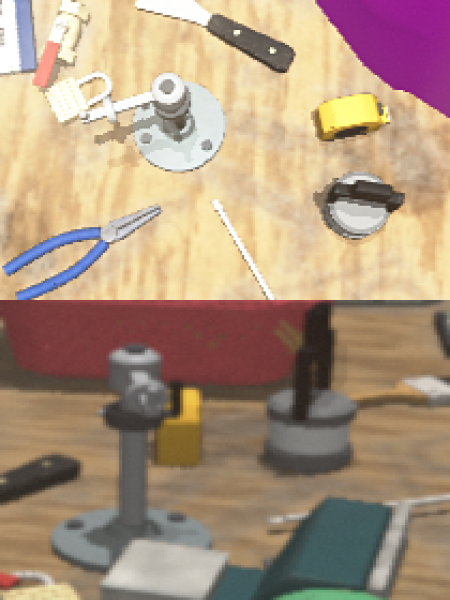

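```bash
cat >> h.py <<'E'
AX=np.array([.578,-.173])
def hookpt(deg,x,y):
    a=np.radians(deg);return AX+x*np.array([np.cos(a),np.sin(a)])+y*np.array([-np.sin(a),np.cos(a)])
def pose():
    s=manip.read_state(); r=R.from_quat(s["eef_rot"]).as_matrix(); return s["ee_pos"],r
def down(yaw): # yaw = world angle of tool y (deg)
    a=np.radians(yaw);y=np.array([np.cos(a),np.sin(a),0]);z=np.array([0,0,-1.]);return np.column_stack([np.cross(y,z),y,z])
def rel(p0,r0,p,yaw):
    return np.round(r0.T@(np.array(p)-p0)/.2,3), np.round(np.degrees(R.from_matrix(r0.T@down(yaw)).as_rotvec())/30,3)
def plan(wps,first=None):
    p0,r0=first or pose()
    for p,y in wps:
        s,t=rel(p0,r0,p,y);print(np.round(p,4),y,"slide",list(map(float,s)),"turn",list(map(float,t)));p0,r0=np.array(p),down(y)
E
python3 - <<'E'
from h import *
t=hookpt(113,.08,-.033);print(t)
A=np.array([.173,.522,.30]);B=np.array([t[0],t[1],.30])
w=[]
for k,y in zip((.2,.42,.64,.85,1.0),(44,15,-14,-42,-67)): w.append((A+(B-A)*k,y))
w.append(((*t,.150),-67))
plan(w)
X=np.load("top0.npy").reshape(-1,3)
for lo in(.14,.148):
    m=(abs(X[:,0]-.5)<.05)&(abs(X[:,1]+.373)<.06)&(X[:,2]>lo)&(X[:,2]<.17);T=X[m];w,V=np.linalg.eigh(np.cov(T[:,:2].T));print(m.sum(),T.mean(0),np.degrees(np.arctan2(V[1,1],V[0,1])),cv2.minAreaRect(T[:,:2].astype(np.float32)))
E
```

```text
[ 0.5771 -0.0865]
[0.2538 0.4003 0.3   ] 44 slide [-0.573, -0.45, -0.433] turn [-0.0, -0.0, 0.921]
[0.3427 0.2664 0.3   ] 15 slide [-0.79, -0.145, 0.0] turn [0.0, 0.0, 0.967]
[0.4316 0.1326 0.3   ] -14 slide [-0.762, 0.256, 0.0] turn [0.0, 0.0, 0.967]
[0.5165 0.0048 0.3   ] -42 slide [-0.517, 0.566, 0.0] turn [0.0, 0.0, 0.933]
[ 0.5771 -0.0865  0.3   ] -67 slide [-0.136, 0.531, 0.0] turn [0.0, 0.0, 0.833]
[ 0.5771 -0.0865  0.15  ] -67 slide [0.0, -0.0, 0.75] turn [0.0, 0.0, 0.0]
126 [ 0.4975 -0.3703  0.153 ] 83.62384111467976 ((0.49847733974456787, -0.37071865797042847), (0.035163626074790955, 0.01240480039268732), 85.20112609863281)
112 [ 0.498  -0.3705  0.1541] 83.9322054860652 ((0.4984722435474396, -0.3707790970802307), (0.03504229336977005, 0.01240480039268732), 85.20112609863281)
```

Call:
send_rows(
  increments=[
    {"grip": 255, "slide": [0, 0, -0.22], "turn": [0, 0, 0.15]},
    {"grip": 255, "slide": [-0.1, -0.1, -0.43], "turn": [0, 0, 0.35]},
    {"grip": 255, "slide": [-0.26, -0.2, -0.43], "turn": [0, 0, 0.55]},
    {"grip": 255, "slide": [-0.42, -0.32, -0.43], "turn": [0, 0, 0.75]},
    {"grip": 255, "slide": [-0.573, -0.45, -0.433], "turn": [0, 0, 0.921]},
  ],
  newtons=10,
)

```text
time_s: 1.92
ee_pos: [0.2545, 0.3992, 0.3007]
eef_rot: [0.393, 0.92, 0.001, 0.0]
contact_force: [1.1, -0.1, -0.5]
width: 0.0641
gripper_force: 0.0
```

Call:
send_rows(
  increments=[
    {"grip": 255, "slide": [-0.16, -0.03, 0], "turn": [0, 0, 0.2]},
    {"grip": 255, "slide": [-0.32, -0.06, 0], "turn": [0, 0, 0.4]},
    {"grip": 255, "slide": [-0.48, -0.09, 0], "turn": [0, 0, 0.6]},
    {"grip": 255, "slide": [-0.64, -0.12, 0], "turn": [0, 0, 0.8]},
    {"grip": 255, "slide": [-0.79, -0.145, 0], "turn": [0, 0, 0.967]},
  ],
)

```text
time_s: 2.33
ee_pos: [0.3433, 0.265, 0.3003]
eef_rot: [0.611, 0.792, 0.0, 0.0]
contact_force: [0.0, 0.8, -0.6]
width: 0.0305
gripper_force: 0.0
```

Call:
send_rows(
  increments=[
    {"grip": 255, "slide": [-0.15, 0.05, 0], "turn": [0, 0, 0.2]},
    {"grip": 255, "slide": [-0.3, 0.1, 0], "turn": [0, 0, 0.4]},
    {"grip": 255, "slide": [-0.45, 0.15, 0], "turn": [0, 0, 0.6]},
    {"grip": 255, "slide": [-0.6, 0.2, 0], "turn": [0, 0, 0.8]},
    {"grip": 255, "slide": [-0.762, 0.256, 0], "turn": [0, 0, 0.967]},
  ],
)

```text
time_s: 2.75
ee_pos: [0.432, 0.1312, 0.3003]
eef_rot: [0.79, 0.613, 0.0, 0.0]
contact_force: [0.7, 0.1, -0.1]
width: 0.0007
gripper_force: 0.0
```

Call:
send_rows(
  increments=[
    {"grip": 255, "slide": [-0.1, 0.11, 0], "turn": [0, 0, 0.2]},
    {"grip": 255, "slide": [-0.2, 0.22, 0], "turn": [0, 0, 0.4]},
    {"grip": 255, "slide": [-0.3, 0.33, 0], "turn": [0, 0, 0.6]},
    {"grip": 255, "slide": [-0.41, 0.45, 0], "turn": [0, 0, 0.75]},
    {"grip": 255, "slide": [-0.517, 0.566, 0], "turn": [0, 0, 0.933]},
  ],
)

```text
time_s: 3.17
ee_pos: [0.5169, 0.0033, 0.3001]
eef_rot: [0.914, 0.405, 0.0, 0.0]
contact_force: [0.2, 0.8, -0.1]
width: 0.0005
gripper_force: 0.0
```

Call:
send_rows(
  increments=[
    {"grip": 255, "slide": [-0.03, 0.12, 0], "turn": [0, 0, 0.2]},
    {"grip": 255, "slide": [-0.06, 0.24, 0], "turn": [0, 0, 0.4]},
    {"grip": 255, "slide": [-0.1, 0.38, 0], "turn": [0, 0, 0.6]},
    {"grip": 255, "slide": [-0.136, 0.531, 0], "turn": [0, 0, 0.833]},
    {"grip": 255, "slide": [-0.136, 0.531, 0], "turn": [0, 0, 0.833]},
  ],
)

```text
time_s: 3.58
ee_pos: [0.5784, -0.0902, 0.2989]
eef_rot: [0.981, 0.194, -0.001, 0.0]
contact_force: [-0.5, -0.6, -1.3]
width: 0.0006
gripper_force: 0.0
```

```bash
python3 - <<'E'
from h import *
t=hookpt(113,.08,-.033);plan([((*t,.150),-67)]);s=manip.read_state();print(s["time_s"],s["joints"],s["width"],s["contact_force"])
im,d,X=cloud("top");cv2.imwrite("pics/t1.png",cv2.resize(im[120:290,200:420,::-1],(770,595)))
for q in("hook_tip","hook_seat","swivel_hook"):
  for c in ("top",):print(q,[(np.array(r["position"]),round(r["conf"],2)) for r in manip.pinpoint(c,q)[:1]])
E
```

```text
[ 0.5771 -0.0865  0.15  ] -67 slide [0.002, -0.019, 0.744] turn [-0.0, 0.002, -0.021]
3.5833 [-0.2169  0.3344  1.28   -0.0006  1.5282  0.9633] 0.0006299015092484079 [-0.4995 -0.6365 -1.3092]
hook_tip [(array([ 0.5465, -0.0977,  0.1706]), 0.69)]
hook_seat [(array([ 0.5504, -0.1059,  0.1567]), 0.6)]
swivel_hook [(array([ 0.5758, -0.1715,  0.1555]), 0.78)]
```

Call:
send_rows(
  increments=[
    {"grip": 255, "slide": [0, 0, 0.15], "turn": [0, 0, 0]},
    {"grip": 255, "slide": [0, 0, 0.3], "turn": [0, 0, 0]},
    {"grip": 255, "slide": [0, 0, 0.45], "turn": [0, 0, 0]},
    {"grip": 255, "slide": [0, 0, 0.6], "turn": [0, 0, 0]},
    {"grip": 255, "slide": [0, 0, 0.7], "turn": [0, 0, 0]},
    {"grip": 255, "slide": [0, 0, 0.75], "turn": [0, 0, 0]},
    {"grip": 255, "slide": [0, 0, 0.75], "turn": [0, 0, 0]},
  ],
)

```text
time_s: 4.37
ee_pos: [0.5761, -0.0856, 0.1486]
eef_rot: [0.98, 0.2, -0.001, -0.001]
contact_force: [-0.3, -0.2, 0.5]
width: 0.0002
gripper_force: 0.0
```

```bash
python3 - <<'E'
from h import *
s=manip.read_state();p,r=pose();print(s["time_s"],p,np.degrees(np.arctan2(r[1,1],r[0,1])),s["contact_force"])
# rows: pushing along arc at hook angles; finger centre y=-13 at radius .08
def arc(angs,start,y=-.0135):
    p0,r0=start
    for a in angs:
        sl,t=rel(p0,r0,(*hookpt(a,.08,y),.150),a-180);print(a,list(map(float,sl)),float(t[2]))
s0=(np.array([*hookpt(113,.08,-.033),.150]),down(-67))
arc([113,115,118,121,124,127,130,133,136,139],s0)
s1=(np.array([*hookpt(139,.08,-.0135),.150]),down(-41))
arc([142,145,148,151,154,157,160,163,166],s1)
E
```

```text
4.3667 [ 0.5761 -0.0856  0.1486] -66.91704552223695 [-0.3259 -0.2366  0.5176]
113 [-0.097, 0.0, 0.0] 0.0
115 [-0.112, -0.002, 0.0] -0.067
118 [-0.133, -0.004, 0.0] -0.167
121 [-0.154, -0.006, 0.0] -0.267
124 [-0.175, -0.006, 0.0] -0.367
127 [-0.196, -0.004, 0.0] -0.467
130 [-0.217, -0.002, 0.0] -0.567
133 [-0.238, 0.001, 0.0] -0.667
136 [-0.259, 0.005, 0.0] -0.767
139 [-0.28, 0.011, 0.0] -0.867
142 [-0.021, -0.003, 0.0] -0.1
145 [-0.042, -0.005, 0.0] -0.2
148 [-0.063, -0.006, 0.0] -0.3
151 [-0.085, -0.005, 0.0] -0.4
154 [-0.106, -0.004, 0.0] -0.5
157 [-0.127, -0.001, 0.0] -0.6
160 [-0.148, 0.002, 0.0] -0.7
163 [-0.169, 0.007, 0.0] -0.8
166 [-0.189, 0.013, 0.0] -0.9
```

View pics/t1.png

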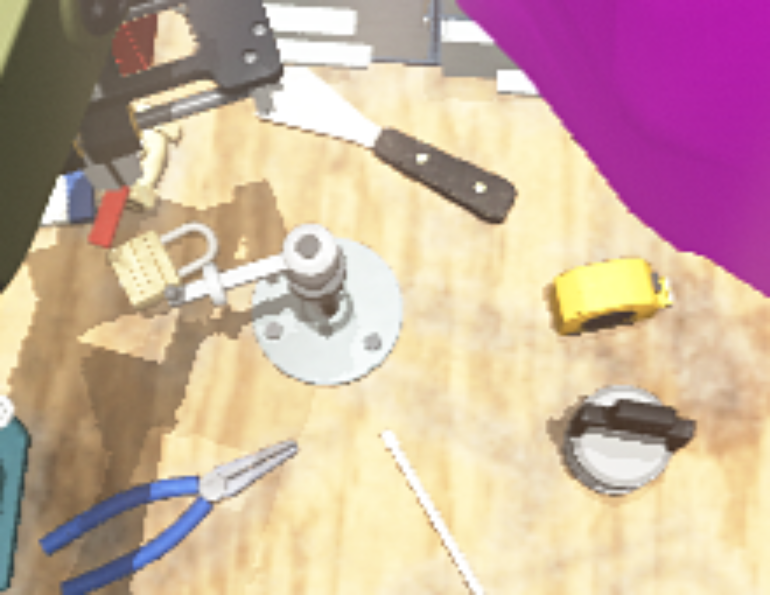

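The view shows the gripper clear of the hook: hub at about (308,250), arm running to about (180,292). I'll push along the arc next.

Call:
send_rows(
  increments=[
    {"grip": 255, "slide": [-0.04, 0, 0], "turn": [0, 0, 0]},
    {"grip": 255, "slide": [-0.08, 0, 0], "turn": [0, 0, 0]},
    {"grip": 255, "slide": [-0.112, -0.002, 0], "turn": [0, 0, -0.067]},
    {"grip": 255, "slide": [-0.133, -0.004, 0], "turn": [0, 0, -0.167]},
    {"grip": 255, "slide": [-0.154, -0.006, 0], "turn": [0, 0, -0.267]},
    {"grip": 255, "slide": [-0.175, -0.006, 0], "turn": [0, 0, -0.367]},
    {"grip": 255, "slide": [-0.196, -0.004, 0], "turn": [0, 0, -0.467]},
    {"grip": 255, "slide": [-0.217, -0.002, 0], "turn": [0, 0, -0.567]},
    {"grip": 255, "slide": [-0.238, 0.001, 0], "turn": [0, 0, -0.667]},
    {"grip": 255, "slide": [-0.28, 0.011, 0], "turn": [0, 0, -0.867]},
  ],
)

```text
time_s: 5.2
ee_pos: [0.5263, -0.1105, 0.1518]
eef_rot: [0.91, 0.416, 0.001, 0.001]
contact_force: [0.5, 1.5, -0.5]
width: 0.0003
gripper_force: 0.7
```

Call:
send_rows(
  increments=[
    {"grip": 255, "slide": [-0.021, -0.003, 0], "turn": [0, 0, -0.1]},
    {"grip": 255, "slide": [-0.042, -0.005, 0], "turn": [0, 0, -0.2]},
    {"grip": 255, "slide": [-0.063, -0.006, 0], "turn": [0, 0, -0.3]},
    {"grip": 255, "slide": [-0.085, -0.005, 0], "turn": [0, 0, -0.4]},
  ],
)

```text
time_s: 5.53
ee_pos: [0.5142, -0.1228, 0.1518]
eef_rot: [0.861, 0.509, 0.001, 0.001]
contact_force: [0.3, 1.0, 0.4]
width: 0.0006
gripper_force: 0.6
```

```bash
python3 - <<'E'
from h import *
s=manip.read_state();p,r=pose();print(s["time_s"],p,np.degrees(np.arctan2(r[1,1],r[0,1])),"tool force",r.T@s["contact_force"])
def arc(angs,start,y=-.0135):
    p0,r0=start
    for a in angs:
        sl,t=rel(p0,r0,(*hookpt(a,.08,y),.150),a-180);print(a,list(map(float,sl)),float(t[2]))
arc(range(153,182,2),(np.array([*hookpt(151,.08,-.0135),.150]),down(-29)))
E
```

```text
5.5333 [ 0.5142 -0.1228  0.1518] -28.84362424144921 tool force [ 1.0735 -0.2014 -0.3612]
153 [-0.014, -0.002, 0.0] -0.067
155 [-0.028, -0.004, 0.0] -0.133
157 [-0.042, -0.005, 0.0] -0.2
159 [-0.056, -0.006, 0.0] -0.267
161 [-0.07, -0.006, 0.0] -0.333
163 [-0.085, -0.005, 0.0] -0.4
165 [-0.099, -0.004, 0.0] -0.467
167 [-0.113, -0.003, 0.0] -0.533
169 [-0.127, -0.001, 0.0] -0.6
171 [-0.141, 0.001, 0.0] -0.667
173 [-0.155, 0.004, 0.0] -0.733
175 [-0.169, 0.007, 0.0] -0.8
177 [-0.182, 0.011, 0.0] -0.867
179 [-0.196, 0.015, 0.0] -0.933
181 [-0.209, 0.02, 0.0] -1.0
```

```bash
python3 - <<'E'
from h import *
a,_,_=cloud("top");b,_,_=cloud("side")
cv2.imwrite("pics/t2.png",cv2.hconcat([cv2.resize(a[175:235,265:325,::-1],(400,400),interpolation=2),cv2.resize(b[165:225,270:330,::-1],(400,400),interpolation=2)]))
E
```

```text
(no output)
```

View pics/t2.png

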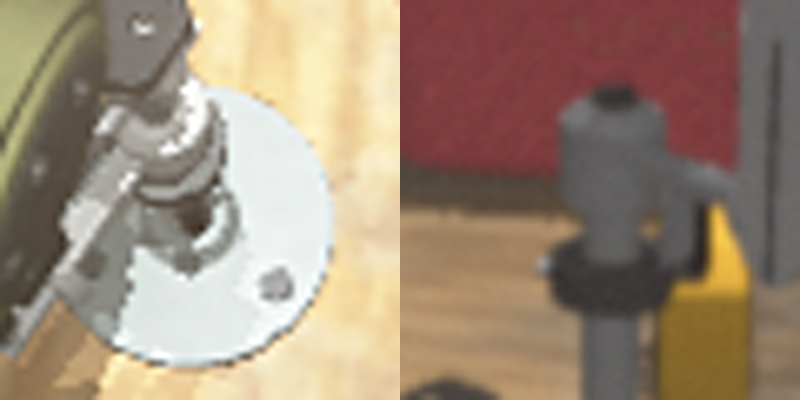

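The side crop (right half) shows the lug at about (680,240) and the dark pin just beyond it at about (700,240). The stop is therefore likely between 160° and 190°, so I'll step slowly and watch the force.

Call:
send_rows(
  increments=[
    {"grip": 255, "slide": [-0.014, -0.002, 0], "turn": [0, 0, -0.067]},
    {"grip": 255, "slide": [-0.028, -0.004, 0], "turn": [0, 0, -0.133]},
    {"grip": 255, "slide": [-0.042, -0.005, 0], "turn": [0, 0, -0.2]},
  ],
)

```text
time_s: 5.88
ee_pos: [0.5096, -0.1295, 0.1512]
eef_rot: [0.834, 0.552, 0.001, 0.001]
contact_force: [0.8, 1.1, 0.6]
width: 0.0005
gripper_force: 0.6
```

Call:
send_rows(
  increments=[
    {"grip": 255, "slide": [-0.009, -0.001, 0], "turn": [0, 0, -0.042]},
    {"grip": 255, "slide": [-0.018, -0.002, 0], "turn": [0, 0, -0.083]},
  ],
)

```text
time_s: 6.05
ee_pos: [0.5077, -0.1326, 0.1511]
eef_rot: [0.822, 0.57, 0.001, 0.001]
contact_force: [0.4, 1.2, 0.9]
width: 0.0004
gripper_force: 0.6
```

Call:
send_rows(
  increments=[
    {"grip": 255, "slide": [-0.009, -0.001, 0], "turn": [0, 0, -0.042]},
    {"grip": 255, "slide": [-0.018, -0.002, 0], "turn": [0, 0, -0.083]},
    {"grip": 255, "slide": [-0.018, -0.002, 0], "turn": [0, 0, -0.083]},
  ],
)

```text
time_s: 6.3
ee_pos: [0.506, -0.136, 0.1506]
eef_rot: [0.809, 0.588, 0.0, 0.0]
contact_force: [1.1, -0.2, -0.6]
width: 0.0006
gripper_force: 0.0
```

Call:
send_rows(
  increments=[
    {"grip": 255, "slide": [-0.009, -0.001, 0], "turn": [0, 0, -0.042]},
    {"grip": 255, "slide": [-0.018, -0.002, 0], "turn": [0, 0, -0.083]},
  ],
)

```text
time_s: 6.47
ee_pos: [0.5046, -0.1391, 0.1503]
eef_rot: [0.796, 0.605, 0.0, 0.0]
contact_force: [-0.1, 1.2, 0.7]
width: 0.0005
gripper_force: 0.6
```

Call:
send_rows(
  increments=[
    {"grip": 255, "slide": [-0.009, -0.001, 0], "turn": [0, 0, -0.042]},
    {"grip": 255, "slide": [-0.018, -0.002, 0], "turn": [0, 0, -0.083]},
  ],
)

```text
time_s: 6.63
ee_pos: [0.5031, -0.1425, 0.1502]
eef_rot: [0.782, 0.623, 0.0, 0.0]
contact_force: [-1.2, 1.1, 0.9]
width: 0.0011
gripper_force: 0.6
```

Call:
send_rows(
  increments=[
    {"grip": 255, "slide": [-0.009, -0.001, 0], "turn": [0, 0, -0.042]},
    {"grip": 255, "slide": [-0.018, -0.002, 0], "turn": [0, 0, -0.083]},
  ],
)

```text
time_s: 6.8
ee_pos: [0.5019, -0.146, 0.1501]
eef_rot: [0.769, 0.64, -0.0, -0.0]
contact_force: [-0.2, 1.8, 0.8]
width: 0.0007
gripper_force: 0.6
```

Call:
send_rows(
  increments=[
    {"grip": 255, "slide": [-0.009, -0.001, 0], "turn": [0, 0, -0.042]},
    {"grip": 255, "slide": [-0.018, -0.002, 0], "turn": [0, 0, -0.083]},
  ],
)

```text
time_s: 6.97
ee_pos: [0.5008, -0.1495, 0.1501]
eef_rot: [0.755, 0.656, -0.0, -0.0]
contact_force: [0.1, 1.4, 1.1]
width: 0.0005
gripper_force: 0.6
```

Call:
send_rows(
  increments=[
    {"grip": 255, "slide": [-0.009, -0.001, 0], "turn": [0, 0, -0.042]},
    {"grip": 255, "slide": [-0.018, -0.002, 0], "turn": [0, 0, -0.083]},
  ],
)

```text
time_s: 7.13
ee_pos: [0.4999, -0.153, 0.15]
eef_rot: [0.74, 0.673, -0.0, -0.0]
contact_force: [-1.0, 1.7, 0.0]
width: 0.0006
gripper_force: 0.6
```

Call:
send_rows(
  increments=[
    {"grip": 255, "slide": [-0.009, -0.001, 0], "turn": [0, 0, -0.042]},
    {"grip": 255, "slide": [-0.018, -0.002, 0], "turn": [0, 0, -0.083]},
  ],
)

```text
time_s: 7.3
ee_pos: [0.4991, -0.1565, 0.15]
eef_rot: [0.725, 0.689, -0.0, -0.0]
contact_force: [-0.3, 1.9, -0.4]
width: 0.0006
gripper_force: 0.7
```

Call:
send_rows(
  increments=[
    {"grip": 255, "slide": [-0.009, -0.001, 0], "turn": [0, 0, -0.042]},
    {"grip": 255, "slide": [-0.018, -0.002, 0], "turn": [0, 0, -0.083]},
  ],
)

```text
time_s: 7.47
ee_pos: [0.4985, -0.1601, 0.15]
eef_rot: [0.71, 0.704, -0.0, -0.0]
contact_force: [-0.2, 1.9, 0.7]
width: 0.0007
gripper_force: 0.7
```

Call:
send_rows(
  increments=[
    {"grip": 255, "slide": [-0.009, -0.001, 0], "turn": [0, 0, -0.042]},
    {"grip": 255, "slide": [-0.018, -0.002, 0], "turn": [0, 0, -0.083]},
  ],
)

```text
time_s: 7.63
ee_pos: [0.4981, -0.1637, 0.15]
eef_rot: [0.695, 0.719, -0.0, -0.0]
contact_force: [-1.3, 1.6, 0.4]
width: 0.0004
gripper_force: 0.7
```

Call:
send_rows(
  increments=[
    {"grip": 255, "slide": [-0.009, -0.001, 0], "turn": [0, 0, -0.042]},
    {"grip": 255, "slide": [-0.018, -0.002, 0], "turn": [0, 0, -0.083]},
  ],
)

```text
time_s: 7.8
ee_pos: [0.4979, -0.1674, 0.15]
eef_rot: [0.679, 0.734, -0.0, -0.0]
contact_force: [-1.2, 3.0, -0.7]
width: 0.0003
gripper_force: 0.8
```

Call:
send_rows(
  increments=[
    {"grip": 255, "slide": [-0.007, -0.001, 0], "turn": [0, 0, -0.03]},
    {"grip": 255, "slide": [-0.007, -0.001, 0], "turn": [0, 0, -0.03]},
  ],
)

```text
time_s: 7.97
ee_pos: [0.4978, -0.1686, 0.15]
eef_rot: [0.673, 0.739, 0.0, -0.0]
contact_force: [-1.7, 2.7, 0.1]
width: 0.0004
gripper_force: 1.3
```

Call:
send_rows(
  increments=[
    {"grip": 255, "slide": [-0.007, 0, 0], "turn": [0, 0, -0.03]},
    {"grip": 255, "slide": [-0.007, 0, 0], "turn": [0, 0, -0.03]},
  ],
)

```text
time_s: 8.13
ee_pos: [0.4977, -0.1695, 0.15]
eef_rot: [0.667, 0.745, 0.0, -0.001]
contact_force: [-4.5, 7.0, 2.0]
width: 0.0005
gripper_force: 3.2
```

Call:
send_rows(
  increments=[
    {"grip": 255, "slide": [0, 0, 0], "turn": [0, 0, 0]},
    {"grip": 255, "slide": [0, 0, 0], "turn": [0, 0, 0]},
    {"grip": 255, "slide": [0, 0, 0], "turn": [0, 0, 0]},
    {"grip": 255, "slide": [0, 0, 0], "turn": [0, 0, 0]},
  ],
)

```text
time_s: 8.47
ee_pos: [0.4977, -0.1695, 0.15]
eef_rot: [0.668, 0.744, -0.0, -0.001]
contact_force: [-3.4, 6.0, 2.2]
width: 0.0004
gripper_force: 3.0
```

Holding steady at about 7 N. I'll add a hair more push and hold for over a second.

Call:
send_rows(
  increments=[
    {"grip": 255, "slide": [-0.003, 0, 0], "turn": [0, 0, 0]},
    {"grip": 255, "slide": [-0.003, 0, 0], "turn": [0, 0, 0]},
    {"grip": 255, "slide": [-0.003, 0, 0], "turn": [0, 0, 0]},
    {"grip": 255, "slide": [-0.003, 0, 0], "turn": [0, 0, 0]},
    {"grip": 255, "slide": [-0.003, 0, 0], "turn": [0, 0, 0]},
    {"grip": 255, "slide": [-0.003, 0, 0], "turn": [0, 0, 0]},
    {"grip": 255, "slide": [-0.003, 0, 0], "turn": [0, 0, 0]},
    {"grip": 255, "slide": [-0.003, 0, 0], "turn": [0, 0, 0]},
    {"grip": 255, "slide": [-0.003, 0, 0], "turn": [0, 0, 0]},
    {"grip": 255, "slide": [-0.003, 0, 0], "turn": [0, 0, 0]},
  ],
)

```text
time_s: 9.3
ee_pos: [0.4977, -0.1698, 0.15]
eef_rot: [0.668, 0.744, 0.0, -0.001]
contact_force: [-5.1, 8.7, 3.4]
width: 0.0006
gripper_force: 4.3
```

Call:
send_rows(
  increments=[
    {"grip": 255, "slide": [0, 0, 0], "turn": [0, 0, 0]},
    {"grip": 255, "slide": [0, 0, 0], "turn": [0, 0, 0]},
    {"grip": 255, "slide": [0, 0, 0], "turn": [0, 0, 0]},
    {"grip": 255, "slide": [0, 0, 0], "turn": [0, 0, 0]},
    {"grip": 255, "slide": [0, 0, 0], "turn": [0, 0, 0]},
  ],
)

```text
time_s: 9.72
ee_pos: [0.4977, -0.1698, 0.15]
eef_rot: [0.668, 0.744, 0.0, -0.001]
contact_force: [-3.7, 8.6, 2.8]
width: 0.0004
gripper_force: 4.3
```

```bash
python3 - <<'E'
from h import *
s=manip.read_state();p,r=pose();print(s["time_s"],p,np.degrees(np.arctan2(r[1,1],r[0,1])),"tool F",r.T@s["contact_force"])
E
```

```text
9.7167 [ 0.4977 -0.1698  0.15  ] 6.210911453569366 tool F [ 8.9613 -2.7463 -2.748 ]
```

Call:
send_rows(
  increments=[
    {"grip": 255, "slide": [0.02, 0, 0], "turn": [0, 0, 0]},
    {"grip": 255, "slide": [0.08, 0, 0], "turn": [0, 0, 0]},
    {"grip": 255, "slide": [0.15, 0, 0], "turn": [0, 0, 0]},
    {"grip": 255, "slide": [0.15, 0, -0.2], "turn": [0, 0, 0]},
    {"grip": 255, "slide": [0.15, 0, -0.4], "turn": [0, 0, 0]},
    {"grip": 100, "slide": [0.15, 0, -0.6], "turn": [0, 0, 0]},
    {"grip": 100, "slide": [0.15, 0, -0.75], "turn": [0, 0, 0]},
    {"grip": 100, "slide": [0.15, 0, -0.75], "turn": [0, 0, 0]},
  ],
)

```text
time_s: 10.38
ee_pos: [0.4961, -0.1401, 0.3065]
eef_rot: [0.668, 0.744, 0.002, 0.005]
contact_force: [0.1, -0.1, 0.3]
width: 0.017
gripper_force: 0.0
```

```bash
python3 - <<'E'
from h import *
s=manip.read_state();print(s["time_s"],s["width"])
yw=6.2
plan([((.498,-.225,.30),0),((.498,-.371,.25),-5.5),((.498,-.371,.140),-5.5)])
for c in("side","top"):
  im,d,X=cloud(c); cv2.imwrite(f"pics/{c}3.png",im[...,::-1]); A=X.reshape(-1,3)
  m=(abs(A[:,0]-.53)<.08)&(abs(A[:,1]+.173)<.06)&(A[:,2]>.148)&(A[:,2]<.19)&(np.hypot(A[:,0]-.578,A[:,1]+.173)>.022)&(np.hypot(A[:,0]-.578,A[:,1]+.173)<.095);T=A[m]
  print(c,m.sum(),T.mean(0) if m.sum() else 0, T.min(0),T.max(0))
  for q in("hook_push","hook_tip","hook_seat","swivel_hook","lantern_grip"):
    print(q,[(np.array(r["position"]),round(r["conf"],2)) for r in manip.pinpoint(c,q)[:1]])
E
```

```text
10.3833 0.016991323894147183
[ 0.498 -0.225  0.3  ] 0 slide [-0.423, -0.037, 0.034] turn [0.018, 0.008, 0.208]
[ 0.498 -0.371  0.25 ] -5.5 slide [-0.73, 0.0, 0.25] turn [0.0, 0.0, 0.183]
[ 0.498 -0.371  0.14 ] -5.5 slide [0.0, 0.0, 0.55] turn [0.0, 0.0, 0.0]
side 231 [ 0.5214 -0.1758  0.1583] [ 0.4931 -0.1857  0.1481] [ 0.5566 -0.1652  0.1732]
hook_push [(array([ 0.506 , -0.1774,  0.1564]), 0.79)]
hook_tip [(array([ 0.4961, -0.1816,  0.1715]), 0.92)]
hook_seat [(array([ 0.5076, -0.1822,  0.1593]), 0.65)]
swivel_hook []
lantern_grip [(array([ 0.5004, -0.3697,  0.1449]), 0.83)]
top 204 [ 0.5237 -0.1805  0.1617] [ 0.4928 -0.1928  0.1495] [ 0.5568 -0.1688  0.1751]
hook_push [(array([ 0.5055, -0.1784,  0.1579]), 0.67)]
hook_tip [(array([ 0.4962, -0.1823,  0.1696]), 0.62)]
hook_seat [(array([ 0.508 , -0.1798,  0.1592]), 0.84)]
swivel_hook [(array([ 0.5771, -0.1747,  0.1531]), 0.91)]
lantern_grip [(array([ 0.5001, -0.3723,  0.1427]), 0.65)]
```

Call:
send_rows(
  increments=[
    {"grip": 100, "slide": [-0.15, -0.01, 0], "turn": [0, 0, 0.07]},
    {"grip": 100, "slide": [-0.3, -0.02, 0], "turn": [0, 0, 0.14]},
    {"grip": 100, "slide": [-0.423, -0.035, 0], "turn": [0, 0, 0.208]},
  ],
)

```text
time_s: 11.23
ee_pos: [0.497, -0.227, 0.2999]
eef_rot: [0.708, 0.706, -0.0, 0.0]
contact_force: [-0.3, 0.5, -0.1]
width: 0.0573
gripper_force: 0.0
```

Call:
send_rows(
  increments=[
    {"grip": 100, "slide": [-0.15, 0, 0.05], "turn": [0, 0, 0.05]},
    {"grip": 100, "slide": [-0.3, 0, 0.1], "turn": [0, 0, 0.1]},
    {"grip": 100, "slide": [-0.45, 0, 0.15], "turn": [0, 0, 0.15]},
    {"grip": 100, "slide": [-0.6, 0, 0.2], "turn": [0, 0, 0.183]},
    {"grip": 100, "slide": [-0.73, 0, 0.25], "turn": [0, 0, 0.183]},
    {"grip": 100, "slide": [-0.73, 0, 0.25], "turn": [0, 0, 0.183]},
    {"grip": 100, "slide": [-0.73, 0, 0.25], "turn": [0, 0, 0.183]},
    {"grip": 100, "slide": [-0.73, 0, 0.25], "turn": [0, 0, 0.183]},
  ],
)

```text
time_s: 11.9
ee_pos: [0.497, -0.3712, 0.2503]
eef_rot: [0.74, 0.672, 0.0, 0.0]
contact_force: [0.2, 0.1, 1.0]
width: 0.0571
gripper_force: 0.0
```

```bash
python3 - <<'E'
from h import *
s=manip.read_state();p,r=pose();print(s["time_s"],s["width"],p,np.degrees(np.arctan2(r[1,1],r[0,1])),s["contact_force"])
plan([((.498,-.371,.140),-5.5)])
A=np.load("top0.npy").reshape(-1,3)
B=cv2.imread("pics/top3.png")
cv2.imwrite("pics/t3c.png",cv2.hconcat([cv2.resize(B[185:235,235:325],(540,300),interpolation=2)]))
im,d,X=cloud("side");cv2.imwrite("pics/s4.png",im[120:270,280:440,::-1])
E
```

```text
11.9 0.0571324094890628 [ 0.497  -0.3712  0.2503] -5.536615321112443 [0.1907 0.0811 0.9905]
[ 0.498 -0.371  0.14 ] -5.5 slide [0.001, 0.005, 0.551] turn [0.0, -0.0, -0.001]
```

Call:
send_rows(
  increments=[
    {"grip": 100, "slide": [0, 0.007, 0.15], "turn": [0, 0, 0]},
    {"grip": 100, "slide": [0, 0.007, 0.3], "turn": [0, 0, 0]},
    {"grip": 100, "slide": [0, 0.007, 0.42], "turn": [0, 0, 0]},
    {"grip": 100, "slide": [0, 0.007, 0.5], "turn": [0, 0, 0]},
    {"grip": 100, "slide": [0, 0.007, 0.55], "turn": [0, 0, 0]},
    {"grip": 100, "slide": [0, 0.007, 0.55], "turn": [0, 0, 0]},
  ],
)

```text
time_s: 12.45
ee_pos: [0.4981, -0.3706, 0.1388]
eef_rot: [0.74, 0.672, -0.0, -0.001]
contact_force: [-0.3, -0.1, 0.0]
width: 0.0571
gripper_force: 0.0
```

Call:
send_rows(
  increments=[
    {"grip": 200, "slide": [0, 0, 0], "turn": [0, 0, 0]},
    {"grip": 200, "slide": [0, 0, 0], "turn": [0, 0, 0]},
    {"grip": 200, "slide": [0, 0, 0], "turn": [0, 0, 0]},
    {"grip": 210, "slide": [0, 0, 0], "turn": [0, 0, 0]},
    {"grip": 220, "slide": [0, 0, 0], "turn": [0, 0, 0]},
    {"grip": 230, "slide": [0, 0, 0], "turn": [0, 0, 0]},
    {"grip": 240, "slide": [0, 0, 0], "turn": [0, 0, 0]},
    {"grip": 255, "slide": [0, 0, 0], "turn": [0, 0, 0]},
    {"grip": 255, "slide": [0, 0, 0], "turn": [0, 0, 0]},
  ],
  newtons=20,
)

```text
time_s: 13.2
ee_pos: [0.4983, -0.3718, 0.1401]
eef_rot: [0.74, 0.672, 0.0, 0.0]
contact_force: [0.3, -0.4, 0.6]
width: 0.0115
gripper_force: 20.0
```

```bash
python3 - <<'E'
from h import *
AX[:]=[.578,-.1735]
a=hookpt(186,.15,0);b=hookpt(186,.07,0);print(a,b)
plan([((.498,-.371,.212),-5.5),((.45,-.27,.212),0),((*a,.212),6),((*b,.212),6),((*b,.189),6)],(np.array([.4983,-.3712,.140]),down(-5.5)))
E
```

```text
[ 0.4288 -0.1892] [ 0.5084 -0.1808]
[ 0.498 -0.371  0.212] -5.5 slide [0.001, -0.002, -0.36] turn [0.0, 0.0, 0.0]
[ 0.45  -0.27   0.212] 0 slide [0.48, -0.287, 0.0] turn [0.0, 0.0, -0.183]
[ 0.4288 -0.1892  0.212 ] 6 slide [0.404, -0.106, 0.0] turn [0.0, 0.0, -0.2]
[ 0.5084 -0.1808  0.212 ] 6 slide [0.0, 0.4, 0.0] turn [0.0, 0.0, 0.0]
[ 0.5084 -0.1808  0.189 ] 6 slide [0.0, 0.0, 0.115] turn [0.0, 0.0, 0.0]
```

View pics/t3c.png

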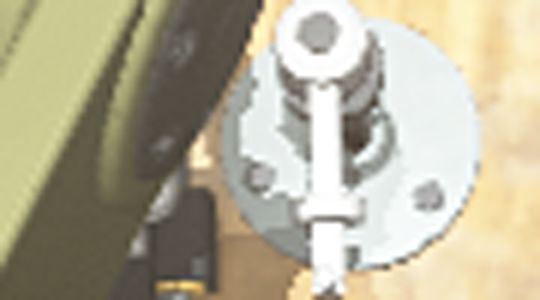

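The crop shows the hook pointing down the image, towards the robot: hub at (320,40), collar at (328,205), tip at (325,280). Next I'll lift the lantern and carry it to a point out in front of the tip.

Call:
send_rows(
  increments=[
    {"grip": 255, "slide": [0, 0, -0.08], "turn": [0, 0, 0]},
    {"grip": 255, "slide": [0, 0, -0.17], "turn": [0, 0, 0]},
    {"grip": 255, "slide": [0, 0, -0.27], "turn": [0, 0, 0]},
    {"grip": 255, "slide": [0, 0, -0.34], "turn": [0, 0, 0]},
    {"grip": 255, "slide": [0, 0, -0.36], "turn": [0, 0, 0]},
  ],
  newtons=25,
)

```text
time_s: 13.62
ee_pos: [0.4987, -0.3721, 0.2143]
eef_rot: [0.74, 0.672, 0.0, 0.001]
contact_force: [0.1, 0.0, -2.4]
width: 0.0117
gripper_force: 25.0
```

Call:
send_rows(
  increments=[
    {"grip": 255, "slide": [0.07, -0.04, 0], "turn": [0, 0, -0.03]},
    {"grip": 255, "slide": [0.17, -0.1, 0], "turn": [0, 0, -0.07]},
    {"grip": 255, "slide": [0.27, -0.16, 0], "turn": [0, 0, -0.11]},
    {"grip": 255, "slide": [0.37, -0.22, 0], "turn": [0, 0, -0.15]},
    {"grip": 255, "slide": [0.48, -0.287, 0], "turn": [0, 0, -0.183]},
  ],
)

```text
time_s: 14.03
ee_pos: [0.4495, -0.2697, 0.2109]
eef_rot: [0.707, 0.707, -0.0, -0.001]
contact_force: [0.7, -0.0, -2.4]
width: 0.0117
gripper_force: 25.0
```

Call:
send_rows(
  increments=[
    {"grip": 255, "slide": [0.1, -0.03, 0], "turn": [0, 0, -0.05]},
    {"grip": 255, "slide": [0.2, -0.06, 0], "turn": [0, 0, -0.1]},
    {"grip": 255, "slide": [0.3, -0.08, 0], "turn": [0, 0, -0.15]},
    {"grip": 255, "slide": [0.37, -0.1, 0], "turn": [0, 0, -0.19]},
    {"grip": 255, "slide": [0.404, -0.106, 0], "turn": [0, 0, -0.2]},
    {"grip": 255, "slide": [0.404, -0.106, 0], "turn": [0, 0, -0.2]},
    {"grip": 255, "slide": [0.404, -0.106, 0], "turn": [0, 0, -0.2]},
    {"grip": 255, "slide": [0.404, -0.106, 0], "turn": [0, 0, -0.2]},
  ],
)

```text
time_s: 14.7
ee_pos: [0.4294, -0.1905, 0.2119]
eef_rot: [0.67, 0.743, -0.0, -0.0]
contact_force: [-0.1, -1.0, -2.1]
width: 0.012
gripper_force: 25.0
```

```bash
python3 - <<'E'
from h import *
AX[:]=[.578,-.1735]
s=manip.read_state();p,r=pose();print(s["time_s"],s["width"],p,np.degrees(np.arctan2(r[1,1],r[0,1])),s["contact_force"])
b=hookpt(186,.07,0);plan([((*b,.212),6)])
im,d,X=cloud("side");cv2.imwrite("pics/s5.png",cv2.resize(im[110:260,250:410,::-1],(640,600)))
A=X.reshape(-1,3)
m=(abs(A[:,0]-p[0])<.02)&(abs(A[:,1]-p[1])<.05)&(A[:,2]>.15)&(A[:,2]<.24);T=A[m];print(m.sum(),T.min(0),T.max(0))
for q in("lantern_bar","lantern_grip","hook_seat","hook_tip"): print(q,[(np.array(r["position"]),round(r["conf"],2)) for r in manip.pinpoint("side",q)[:2]])
E
```

```text
14.7 0.011952212021605553 [ 0.4294 -0.1905  0.2119] 5.898380640656109 [-0.0641 -1.0208 -2.0745]
[ 0.5084 -0.1808  0.212 ] 6 slide [0.008, 0.398, -0.0] turn [-0.0, 0.0, -0.003]
526 [ 0.4109 -0.2037  0.1502] [ 0.4466 -0.1537  0.2397]
lantern_bar [(array([ 0.425 , -0.1881,  0.1833]), 0.82)]
lantern_grip [(array([ 0.5796, -0.1734,  0.002 ]), 0.28)]
hook_seat [(array([ 0.5083, -0.1847,  0.1588]), 0.55)]
hook_tip [(array([ 0.4954, -0.1829,  0.1705]), 0.59)]
```

View pics/s5.png

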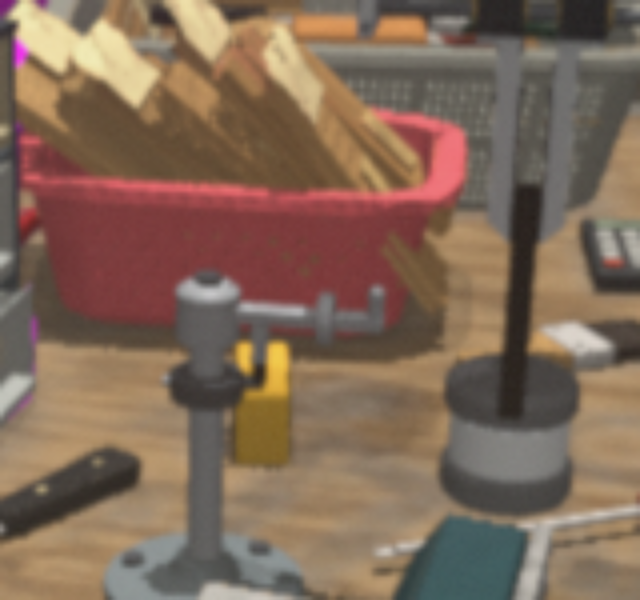

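The side view shows the lantern held upright at about (512,400), in line with the hook: collar at (325,315), tip at (377,308). The lug is against its pin near (258,360). I'll slide it in above the gap.

Call:
send_rows(
  increments=[
    {"grip": 255, "slide": [0.005, 0.05, 0], "turn": [0, 0, 0]},
    {"grip": 255, "slide": [0.005, 0.12, 0], "turn": [0, 0, 0]},
    {"grip": 255, "slide": [0.005, 0.2, 0], "turn": [0, 0, 0]},
    {"grip": 255, "slide": [0.005, 0.27, 0], "turn": [0, 0, 0]},
    {"grip": 255, "slide": [0.005, 0.34, 0], "turn": [0, 0, 0]},
    {"grip": 255, "slide": [0.005, 0.38, 0], "turn": [0, 0, 0]},
    {"grip": 255, "slide": [0.005, 0.398, 0], "turn": [0, 0, 0]},
    {"grip": 255, "slide": [0.005, 0.398, 0], "turn": [0, 0, 0]},
    {"grip": 255, "slide": [0.005, 0.398, 0], "turn": [0, 0, 0]},
  ],
)

```text
time_s: 15.7
ee_pos: [0.5081, -0.1806, 0.2119]
eef_rot: [0.669, 0.743, -0.0, -0.0]
contact_force: [-0.6, 0.2, -3.4]
width: 0.0117
gripper_force: 25.0
```

```bash
python3 - <<'E'
from h import *
AX[:]=[.578,-.1735]
s=manip.read_state();p,r=pose();print(s["time_s"],s["width"],p,np.degrees(np.arctan2(r[1,1],r[0,1])),s["contact_force"])
b=hookpt(186,.07,0);plan([((*b,.19),6)])
im,d,X=cloud("side");cv2.imwrite("pics/s6.png",cv2.resize(im[140:215,280:380,::-1],(800,600),interpolation=2))
E
```

```text
15.7 0.011662557611596694 [ 0.5081 -0.1806  0.2119] 5.9509423379927995 [-0.6137  0.2208 -3.4245]
[ 0.5084 -0.1808  0.19  ] 6 slide [-0.001, 0.001, 0.109] turn [-0.001, -0.0, -0.002]
```

View pics/s6.png

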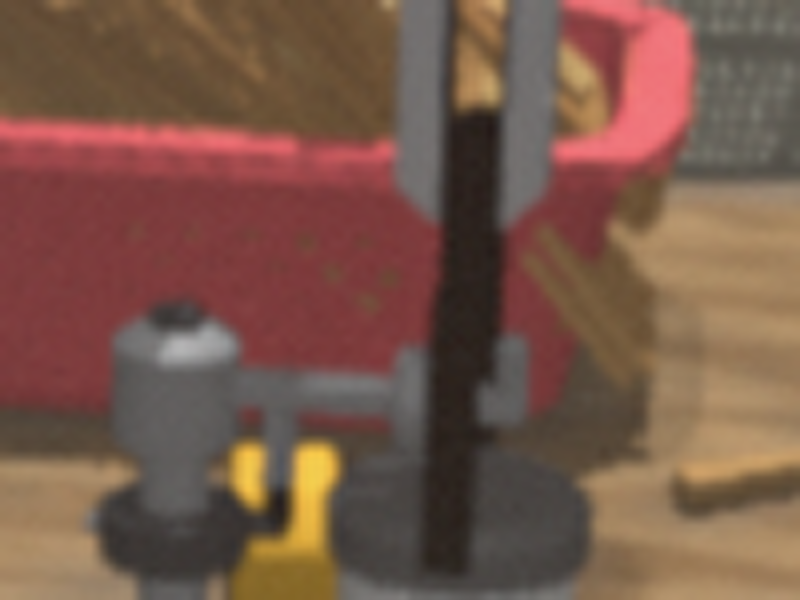

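The post is centred between the collar (about x=415) and the tip (about x=508). I'll lower in stages and watch the force.

Call:
send_rows(
  increments=[
    {"grip": 255, "slide": [0, 0.001, 0.015], "turn": [0, 0, 0]},
    {"grip": 255, "slide": [0, 0.001, 0.03], "turn": [0, 0, 0]},
    {"grip": 255, "slide": [0, 0.001, 0.045], "turn": [0, 0, 0]},
    {"grip": 255, "slide": [0, 0.001, 0.05], "turn": [0, 0, 0]},
    {"grip": 255, "slide": [0, 0.001, 0.05], "turn": [0, 0, 0]},
  ],
)

```text
time_s: 16.17
ee_pos: [0.5083, -0.1805, 0.2017]
eef_rot: [0.67, 0.743, -0.0, -0.0]
contact_force: [1.0, -0.6, -2.6]
width: 0.0117
gripper_force: 25.0
```

Call:
send_rows(
  increments=[
    {"grip": 255, "slide": [0, 0, 0.012], "turn": [0, 0, 0]},
    {"grip": 255, "slide": [0, 0, 0.025], "turn": [0, 0, 0]},
    {"grip": 255, "slide": [0, 0, 0.03], "turn": [0, 0, 0]},
    {"grip": 255, "slide": [0, 0, 0.03], "turn": [0, 0, 0]},
  ],
)

```text
time_s: 16.5
ee_pos: [0.5084, -0.1805, 0.1957]
eef_rot: [0.669, 0.743, -0.0, -0.0]
contact_force: [0.5, 0.3, -2.2]
width: 0.0119
gripper_force: 25.0
```

Bar is now inside the gap. Lowering the last few millimetres.

Call:
send_rows(
  increments=[
    {"grip": 255, "slide": [0, 0, 0.01], "turn": [0, 0, 0]},
    {"grip": 255, "slide": [0, 0, 0.02], "turn": [0, 0, 0]},
    {"grip": 255, "slide": [0, 0, 0.028], "turn": [0, 0, 0]},
    {"grip": 255, "slide": [0, 0, 0.028], "turn": [0, 0, 0]},
  ],
)

```text
time_s: 16.83
ee_pos: [0.5084, -0.1805, 0.19]
eef_rot: [0.669, 0.743, -0.0, -0.0]
contact_force: [0.4, 0.3, -3.2]
width: 0.0117
gripper_force: 25.0
```

Call:
send_rows(
  increments=[
    {"grip": 255, "slide": [0, 0, 0.005], "turn": [0, 0, 0]},
    {"grip": 255, "slide": [0, 0, 0.005], "turn": [0, 0, 0]},
    {"grip": 255, "slide": [0, 0, 0.005], "turn": [0, 0, 0]},
  ],
)

```text
time_s: 17.08
ee_pos: [0.5085, -0.1806, 0.1895]
eef_rot: [0.669, 0.743, -0.0, 0.0]
contact_force: [0.4, 0.7, -2.7]
width: 0.0117
gripper_force: 25.0
```

Call:
send_rows(
  increments=[
    {"grip": 255, "slide": [0, 0, 0.005], "turn": [0, 0, 0]},
    {"grip": 255, "slide": [0, 0, 0.005], "turn": [0, 0, 0]},
    {"grip": 255, "slide": [0, 0, 0.005], "turn": [0, 0, 0]},
  ],
)

```text
time_s: 17.33
ee_pos: [0.5086, -0.1806, 0.1889]
eef_rot: [0.669, 0.743, 0.0, 0.0]
contact_force: [-1.1, 0.2, 4.4]
width: 0.012
gripper_force: 25.0
```

Seated. I'll ease the load, open, and retreat.

Call:
send_rows(
  increments=[
    {"grip": 255, "slide": [0, 0, -0.002], "turn": [0, 0, 0]},
    {"grip": 255, "slide": [0, 0, -0.002], "turn": [0, 0, 0]},
    {"grip": 215, "slide": [0, 0, -0.002], "turn": [0, 0, 0]},
    {"grip": 205, "slide": [0, 0, -0.002], "turn": [0, 0, 0]},
    {"grip": 190, "slide": [0, 0, -0.002], "turn": [0, 0, 0]},
    {"grip": 180, "slide": [0, 0, -0.002], "turn": [0, 0, 0]},
    {"grip": 170, "slide": [0, 0, -0.002], "turn": [0, 0, 0]},
    {"grip": 170, "slide": [0, 0, -0.002], "turn": [0, 0, 0]},
  ],
  newtons=5,
)

```text
time_s: 18.0
ee_pos: [0.5085, -0.1806, 0.1888]
eef_rot: [0.669, 0.743, 0.0, -0.0]
contact_force: [0.0, -0.1, 0.3]
width: 0.0309
gripper_force: 0.0
```

Call:
send_rows(
  increments=[
    {"grip": 170, "slide": [0, 0, -0.03], "turn": [0, 0, 0]},
    {"grip": 170, "slide": [0, 0, -0.1], "turn": [0, 0, 0]},
    {"grip": 170, "slide": [0, 0, -0.25], "turn": [0, 0, 0]},
    {"grip": 170, "slide": [0, 0, -0.4], "turn": [0, 0, 0]},
    {"grip": 170, "slide": [0, 0, -0.55], "turn": [0, 0, 0]},
    {"grip": 170, "slide": [0, 0, -0.55], "turn": [0, 0, 0]},
    {"grip": 170, "slide": [0, 0, -0.55], "turn": [0, 0, 0]},
    {"grip": 170, "slide": [0, 0, -0.55], "turn": [0, 0, 0]},
  ],
)

```text
time_s: 18.67
ee_pos: [0.5083, -0.1805, 0.2982]
eef_rot: [0.669, 0.743, -0.0, -0.0]
contact_force: [0.3, 0.6, -0.3]
width: 0.0311
gripper_force: 0.0
```

```bash
python3 - <<'E'
from h import *
s=manip.read_state();print(s["time_s"],s["width"],s["contact_force"])
im,d,X=cloud("side");a,_,_=cloud("top")
cv2.imwrite("pics/s7.png",cv2.hconcat([cv2.resize(im[130:250,260:380,::-1],(400,400),interpolation=2),cv2.resize(a[165:265,235:335,::-1],(400,400),interpolation=2)]))
for c in("side","top"):
  for q in("hook_tip","hook_push","lantern_bar","lantern_grip"): print(c,q,[(np.array(r["position"]),round(r["conf"],2)) for r in manip.pinpoint(c,q)[:1]])
E
```

```text
18.6667 0.03112297135231882 [ 0.3082  0.6015 -0.2521]
side hook_tip []
side hook_push [(array([ 0.504 , -0.1753,  0.1568]), 0.79)]
side lantern_bar [(array([ 0.5037, -0.1785,  0.1597]), 0.83)]
side lantern_grip [(array([ 0.5117, -0.1804,  0.1892]), 0.59)]
top hook_tip []
top hook_push []
top lantern_bar [(array([ 0.5048, -0.1814,  0.1584]), 0.55)]
top lantern_grip [(array([ 0.5067, -0.1822,  0.1911]), 0.74)]
```

View pics/s7.png

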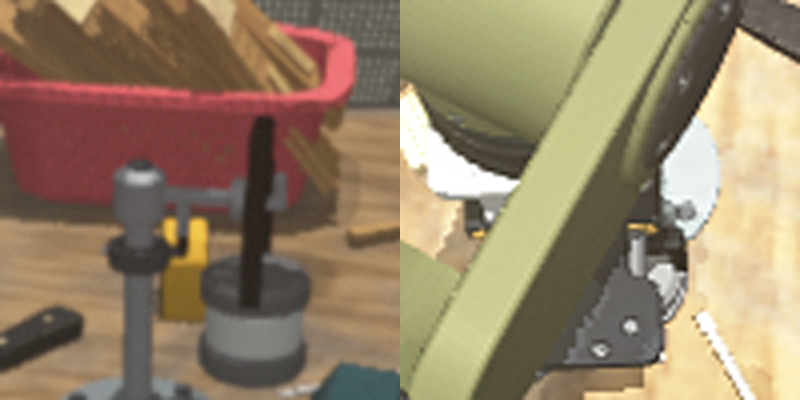

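The lantern hangs upright from the hook at about (258,260), with its bar between the collar and the tip. The hook has not moved and the gripper is clear, so I'm handing in.

```bash
python3 -c "
from bench import manip
print(manip.finish_job())"
```

```text
the job is handed in; nothing more can be done
None
```

The hook was swung to its stop and held there at about 7–9 N for roughly 1.5 s; the lantern now hangs by its bar in the gap, the hook had not moved in the last look, the gripper is clear, and the job is handed in (no verdict was returned).

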